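# Lay the breakfast tray

### The job

Lay the breakfast tray: pull the bottom coaster out of the dispenser and lay it squarely on the tray's cork mat, and then stand the handleless cup in the middle of that coaster. Also stand the knob-topped mill in the tray's round holder and the square jar in its square holder, upright. Leave the flat-topped mill and the round jar where they stand, and the other two coasters stacked in the dispenser; let go of everything.

Things in the scene. Friction and masses are not known exactly. Their poses are not given: they have to be found in the camera images.
- coaster: Bottom coaster of the stack, to be taken: wooden plate 96 (x) x 64 (y) x 10 mm. Origin: centre of its underside, 20 mm above the table at first. It juts along its own -x (towards the robot within 0.2 rad) through a slot under the dispenser's front wall, 38 mm past the stack, overhanging freely: grip its long edges at its x = -34 mm; pull level along its -x; clear after 75 mm.
- coaster_top: Uppermost of three alike coasters (a third between); these two stay and drop 10 mm. Origin: centre of its underside. They lie inside a fixed white dispenser, left or right on the table: foot 107 x 75 mm, 20 mm high, ending 19 mm behind the grip point of the jutting coaster; walls up to 54 mm above the table, the front one ending there too; 1.5 mm play each side of a coaster.
- cup: White cup without handle, open at the top, 56 mm across the rim, narrower at its foot, 72 mm high. Origin: centre of its underside. Grip it from outside about 50 mm up. Cup, mills, jars and a paper-labelled tin (52 mm across, 55 high) stand in two rows in the middle of the table, in any order, at least 85 mm centre to centre; none there is over 96 mm high.
- mill: Turned dark-wood mill with a ball knob on top: foot 44 mm across, waist 32 mm across at 34 mm up, head a cylinder 40 mm across from 50 to 76 mm up, ball knob 19 mm across, top at 96 mm. Origin: centre of its underside. Grip the head about 64 mm up.
- flat_mill: Look-alike mill that stays: same body as the other, but flat on top (a small steel disc, no knob), 77 mm high. Origin: centre of its underside.
- square_jar: White ceramic jar of square section 42 x 42 mm (sides along its x and y), square cork lid, 76 mm high in all (ceramic up to 62 mm). Origin: centre of its underside. Grip two facing sides about 48 mm up.
- round_jar: Look-alike jar that stays: white ceramic, round, 44 mm across, round cork lid, 76 mm high. Origin: centre of its underside.
- mat: Cork mat 100 (x) x 68 (y) x 3 mm, place of the coaster (long side along long side, either way round). Origin: centre of its underside, 6 mm above the table. Mat and holders are fixed 98 mm apart in a row, any order, on a fixed wooden tray (322 x 162 mm, floor 6 mm, rim 14 mm above the table), on the other side from the dispenser. Its x runs along the row, away from the robot within 0.2 rad.
- round_holder: Round steel holder fixed on the tray, for the mill: 74 mm across outside, 68 mm inside, 20 mm high, floor 3 mm thick. Origin: centre of its underside, 6 mm above the table; so its inner floor is 9 mm, its rim 26 mm above the table.
- square_holder: Square steel holder fixed on the tray, for the square jar: 72 x 72 mm outside, 66 x 66 mm inside (sides along its x and y), 20 mm high, floor 3 mm thick. Origin: centre of its underside, 6 mm above the table; so its inner floor is 9 mm, its rim 26 mm above the table.

How it is judged (in metres and radians):
On the way, in this order (a step that is already met when the one before it is completed fails the run):
1. the bottom coaster lies on the cork mat, released (horizontal distance between coaster and mat below 0.013 m and angle between the x axis of coaster and the x axis of mat, either way round below 0.22 rad and z of coaster in the frame of mat between 0 and 0.007 m and linear speed of coaster below 0.02 m/s and angle between coaster's own z axis and vertical below 0.12 rad and contact force between the fingers and coaster below 0.2 N), for 0.2 s.
2. the cup stands on that coaster, released (horizontal distance between cup and coaster below 0.013 m and z of cup in the frame of coaster between 0.006 and 0.014 m and linear speed of cup below 0.02 m/s and angle between cup's own z axis and vertical below 0.12 rad and contact force between the fingers and cup below 0.2 N), for 0.2 s.
At the end, for the whole second after the job is handed in: Coaster flat on mat (13 mm, 0.22 rad); cup on coaster (13 mm); knob mill and square jar on their holders' floors (16 mm); all upright (0.12 rad), at rest; flat mill and round jar upright within 30 mm of their starts; top coaster flat in the dispenser, 6 to 20 mm from its start (horizontal distance between coaster and mat below 0.013 m and angle between the x axis of coaster and the x axis of mat, either way round below 0.22 rad and z of coaster in the frame of mat between 0 and 0.007 m and linear speed of each of coaster, cup, mill, square_jar, flat_mill, round_jar, coaster_top below 0.02 m/s and angle between each of coaster, cup, mill, square_jar, flat_mill, round_jar, coaster_top's own z axis and vertical below 0.12 rad and horizontal distance between cup and coaster below 0.013 m and z of cup in the frame of coaster between 0.006 and 0.014 m and horizontal distance between mill and round_holder below 0.016 m and z of mill in the frame of round_holder between -0.001 and 0.007 m and horizontal distance between square_jar and square_holder below 0.016 m and z of square_jar in the frame of square_holder between -0.001 and 0.007 m and distance of each of flat_mill, round_jar from where it was at the start of the episode below 0.03 m and distance of coaster_top from where it was at the start of the episode between 0.006 and 0.02 m); the robot touches nothing.
It fails at once if the flat-topped mill is displaced by more than 50 mm (distance of flat_mill from where it was at the start of the episode above 0.05 m).
It fails at once if the round jar is displaced by more than 50 mm (distance of round_jar from where it was at the start of the episode above 0.05 m).
It fails at once if the top coaster is taken out of the dispenser (distance of coaster_top from where it was at the start of the episode above 0.05 m).
It also fails if it takes over 128 s, if anything falls off the work surface, if the arm or the gripper's body presses on something with over 40 N, if the wrist force passes 120 N, or if a joint passes its speed limit or range.

### The arm

A 7-joint arm with a two-finger parallel gripper is mounted at the origin on the work surface. World frame = base frame: x ahead of the robot, y to its left, z up, the work surface at z = 0. Lengths are in mm, angles in rad, forces in N, time in s.
With the tool pointing down it reaches from about 400 to 875 mm from the base axis. Payload 4.4 kg.
Tool frame: the origin (TCP) lies midway between the tips of the shut fingers; the grasp point (between the pads) lies 19 mm behind it; z points along the fingers, y is the line along which they close (so a half turn about z gives the same grasp; the last joint's range is limited). The gripper opens to 85 mm and grips with 20 to 120 N. Pads are 22 mm wide; open, the fingers measure 114 mm over their backs; the gripper's body (76 mm by 85 mm) begins 54 mm behind the grasp point. The pads swing forward as they close: fully open they stand 13 mm farther back than shut.
Start: joints at [1.192, 0.628, 0.038, 1.517, -0.027, 0.996, -0.02], TCP at [200.048, -618.465, 231.313] pointing down, gripper open.
Joint ranges: [-3.06, 3.06], [-0.37, 2.12], [-1.25, 1.32], [0.18, 2.47], [-1.1, 4.24], [0.23, 1.98], [-2.94, 2.94]. Speed limits (rad/s): [2.57, 2.57, 3.14, 3.14, 3.14, 3.14, 3.14].

### API

Orientations are given as [roll, pitch, yaw] about the fixed x, y, z axes, in that order (R = Rz(yaw) Ry(pitch) Rx(roll)).
In Python, from cell import ctrl, get_image, get_calibration gives the robot as it stands.
- The arm moves only by the shell command python3 -m creep 'ROWS'. ROWS is JSON, a list of rows, each an object of numbers: "dx", "dy", "dz": the shift along the world's x, y, z normalised to -1 to 1, where 1 is 0.4 m; "rx", "ry", "rz": the turn, a rotation vector about the world's x, y, z normalised to -1 to 1, where 1 is 2 pi rad; "grip": the closure, from -1 (fully open) to 1 (shut). A call has exactly 5 rows; each row is the pose to reach, as a shift and turn from the pose commanded when the call began, turning the shorter way round; what a row does not reach only later rows make up. A row lasts 1/8 s, in which the tool goes at most 62.5 mm and 10.7 degrees, less where a joint would pass 70% of its speed; a pose out of reach is approached as far as the arm can. A call with a number of a shift or a turn outside -1 to 1 is refused whole. A call with a gripper value outside its range is refused whole. The fingers move at their own pace and stop on an object; the grip force is fixed at half the most. Time passes only in rows, so rows that repeat a pose let the fingers close, or fill a call up. It gives the time, the measured TCP pose, the force, the opening and the grip force at its end, in the units of the state.
- ctrl.read_state(): the state, without advancing time (a new reading comes with each control period).
- get_image(name): name is "scene" or "top" or "wrist"; returns the picture (420x560x3 uint8, red, green, blue); there is no depth.
- get_calibration(name): a dict with "mtx" (3x3 intrinsics, pixels), "distortion" ([k1, k2, p1, p2, k3] as OpenCV has them; the pictures are not rectified), "world_from_camera" (4x4, takes a point from camera to world coordinates). Camera axes: x right, y down, z forward; pixel columns grow to the right and rows downward; lengths in mm; the calibration is good to about 2 mm. A picture is of the moment at which its call begins: read the wrist's pose just before it. get_calibration takes no time and is no camera call; for the wrist camera it gives the pose at the moment of the call.
- ctrl.finish_job(): hands the job in; it is judged then, once.
The state is a dict: "clock": time; "qpos": joint angles; "qd": joint speeds; "tau": joint torques, N m; "eef_pos": TCP position; "tool_rot": TCP orientation; "force": force on the tool from outside, world axes, zero at the start; "torque": the same for the moment, N m; "width": finger opening in mm; "gripper_force": force on a finger pad.
Only numpy, scipy, OpenCV 4.12 (cv2) and the standard library are available. Lean on these libraries where they do the work, as an engineer would, in place of code of your own. Each camera call takes 0.05 s, during which the arm holds its last target. There are 200 camera calls.

## Working session

There is one attempt and no reset: what is moved stays moved. The work goes in short steps, Python scripts to look and compute and a shell command to move; the robot and the scene stay as the last step left them, time stands still between calls to the robot, and variables do not carry over. Pictures are saved under pics/ and viewed, at most 18 in all, crops included, and the job is handed in when it is done.

```bash
ls; mkdir -p pics
python3 - <<'E'
from cell import ctrl,get_image,get_calibration
import cv2,numpy as np
np.set_printoptions(suppress=True,precision=3)
print(ctrl.read_state())
for n in("scene","top","wrist"):
    c=get_calibration(n);print(n,c)
    im=get_image(n);cv2.imwrite(f"pics/{n}0.png",im[:,:,::-1])
E
```

```text
pics
{'clock': 0.0, 'qpos': array([ 1.192,  0.629,  0.038,  1.518, -0.027,  0.996, -0.02 ]), 'qd': array([-0.002,  0.001,  0.   , -0.001,  0.001,  0.001, -0.   ]), 'tau': array([  0.   , -56.34 ,   1.226, -19.344,   0.011,   0.011,   0.   ]), 'eef_pos': array([ 199.837, -617.834,  230.391]), 'tool_rot': array([-3.14 ,  0.   ,  0.313]), 'force': array([0.492, 0.937, 1.124]), 'torque': array([-0.063,  0.006,  0.017]), 'gripper_force': 0.0, 'width': 85.27572107846468}
scene {'mtx': array([[394.697,   0.   , 276.842],
       [  0.   , 394.697, 205.804],
       [  0.   ,   0.   ,   1.   ]]), 'distortion': array([-0.085,  0.   ,  0.   ,  0.   ,  0.   ]), 'world_from_camera': array([[  -0.035,    0.611,   -0.791, 1255.375],
       [   0.999,    0.019,   -0.029,   10.326],
       [  -0.002,   -0.792,   -0.611,  600.5  ],
       [   0.   ,    0.   ,    0.   ,    1.   ]])}
top {'mtx': array([[526.712,   0.   , 282.167],
       [  0.   , 526.712, 202.793],
       [  0.   ,   0.   ,   1.   ]]), 'distortion': array([-0.172,  0.   ,  0.   ,  0.   ,  0.   ]), 'world_from_camera': array([[   0.009,   -0.992,    0.128,  422.211],
       [  -1.   ,   -0.007,    0.02 ,  -24.215],
       [  -0.019,   -0.128,   -0.992, 1174.286],
       [   0.   ,    0.   ,    0.   ,    1.   ]])}
wrist {'mtx': array([[347.016,   0.   , 276.933],
       [  0.   , 347.016, 222.005],
       [  0.   ,   0.   ,   1.   ]]), 'distortion': array([-0.069,  0.   ,  0.   ,  0.   ,  0.   ]), 'world_from_camera': array([[   0.308,   -0.903,   -0.3  ,  277.727],
       [  -0.951,   -0.293,   -0.095, -593.623],
       [  -0.002,    0.314,   -0.949,  371.845],
       [   0.   ,    0.   ,    0.   ,    1.   ]])}
```

View pics/top0.png

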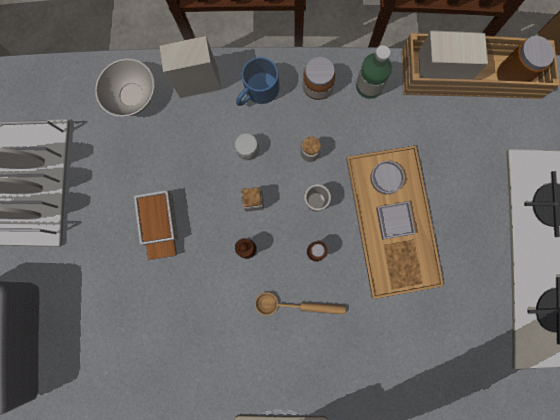

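View pics/scene0.png

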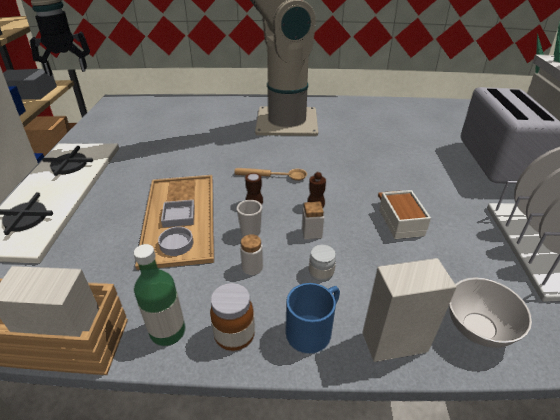

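Top view: dispenser is at (155,220) with the coaster jutting at (161,253). The tray is at (395,222): round holder (388,178), square holder (397,220), mat (405,264). Tin (246,146), round jar (311,148), square jar (252,198), cup (317,197), knob mill (246,248) and flat mill (317,250) also show. The scene view confirms which is the knob mill (317,188) and which is the flat mill (254,188).

```bash
cat > h.py <<'E'
import cv2,numpy as np
from cell import ctrl,get_image,get_calibration
np.set_printoptions(suppress=True,precision=1)
def ray(c,p):
    u=cv2.undistortPoints(np.array([[p]],float),c["mtx"],c["distortion"])[0,0]
    T=c["world_from_camera"];d=T[:3,:3]@np.array([u[0],u[1],1]);return T[:3,3],d/np.linalg.norm(d)
def plane(c,p,z):
    o,d=ray(c,p);return o+d*(z-o[2])/d[2]
def tri(*cp):
    A=np.zeros((3,3));b=np.zeros(3);R=[ray(c,p) for c,p in cp]
    for o,d in R:
        M=np.eye(3)-np.outer(d,d);A+=M;b+=M@o
    x=np.linalg.solve(A,b)
    return x,[float(np.linalg.norm(np.cross(x-o,d))) for o,d in R]
def proj(c,X):
    W=np.linalg.inv(c["world_from_camera"]);r=cv2.Rodrigues(W[:3,:3])[0]
    return cv2.projectPoints(np.array([X],float),r,W[:3,3],c["mtx"],c["distortion"])[0][0,0]
E
python3 - <<'E'
import cv2
a=cv2.imread("pics/top0.png")[130:300,130:450]
cv2.imwrite("pics/top_c.png",cv2.resize(a,None,fx=2.5,fy=2.5,interpolation=cv2.INTER_CUBIC))
b=cv2.imread("pics/scene0.png")[160:290,135:435]
cv2.imwrite("pics/scene_c.png",cv2.resize(b,None,fx=2.6,fy=2.6,interpolation=cv2.INTER_CUBIC))
E
```

```text
(no output)
```

View pics/top_c.png

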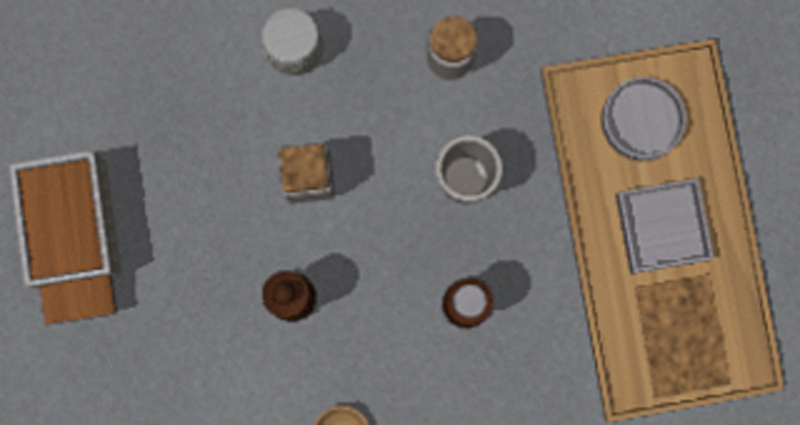

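View pics/scene_c.png

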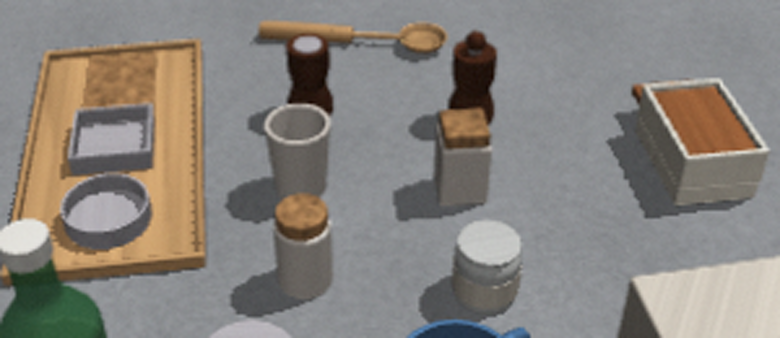

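Top crop: knob (289,290), flat disc (470,301), cup rim (469,168), square lid (305,168), round lid (453,39), holders (645,118) and (667,226), mat centre (682,335), and coaster front corners (47,323) and (113,313). In the scene crop the matching points are knob (476,41), disc (307,44), cup (298,125), square lid (465,127), round lid (302,212) and holders (107,204) and (113,133).

Run:
```python
from h import *
t=get_calibration("top");s=get_calibration("scene")
T=lambda p:((p[0]+.5)/2.5-.5+130,(p[1]+.5)/2.5-.5+130)
S=lambda p:((p[0]+.5)/2.6-.5+135,(p[1]+.5)/2.6-.5+160)
for n,a,b,z in [("rh",(645,118),(107,206),26),("sh",(667,226),(113,133),26),("mat farcorner L",(635,284),(153,103),9),("knob",(288,288),(476,41),87),("flat",(470,301),(307,44),77),
 ("cup",(469,168),(298,125),72),("sq",(304,168),(465,125),76),("rj",(453,39),(302,212),76),("disp fl",(28,285),(645,83),54),("disp fr",(109,272),(720,80),54),("trayNR",(783,386),(48,45),14),("trayNL",(610,420),(201,40),14)]:
    x,e=tri((t,T(a)),(s,S(b)));print(n,x,np.array(e),plane(t,T(a),z)[:2])
print("mat",[plane(t,T(p),9)[:2] for p in [(635,284),(710,274),(730,385),(654,398)]])
print("tray",[plane(t,T(p),14)[:2] for p in [(543,68),(716,38),(783,386),(610,420)]])
print("coaster",[plane(t,T(p),30)[:2] for p in [(47,323),(113,313)]])
print("disp",[plane(t,T(p),54)[:2] for p in [(12,166),(95,153),(109,272),(28,285)]])
print("sq",[plane(t,T(p),76)[:2] for p in [(279,147),(325,143),(330,187),(284,192)]])
```

```text
rh [ 630.  -234.5   21.1] [1.4 1.4] [ 629.5 -235.1]
sh [ 533.3 -252.1   22.2] [1.6 1.6] [ 533.2 -253. ]
mat farcorner L [ 482.4 -224.6   19. ] [0.5 0.5] [ 483.  -226.9]
knob [473.8  76.1  89.5] [2.5 2.5] [473.8  73.8]
flat [464.7 -76.5  77.2] [0.5 0.5] [464.7 -77. ]
cup [577.3 -75.5  70. ] [0.9 0.9] [577.  -76.2]
sq [576.1  64.4  72.5] [1.1 1.1] [575.6  63. ]
rj [688.2 -62.   73.7] [0.5 0.5] [687.7 -62.5]
disp fl [472.1 270.5  52.8] [31.9 31.9] [475.  303.2]
disp fr [494.2 264.7  63.2] [34.8 34.8] [487.3 231.9]
trayNR [ 392.4 -353.5   23.6] [1.8 1.8] [ 392.6 -358.1]
trayNL [ 363.1 -200.8   13. ] [2.4 2.4] [ 363.5 -203.1]
mat [array([ 483. , -226.9]), array([ 492.1, -294.6]), array([ 393.6, -311.4]), array([ 382.5, -243.1])]
tray [array([ 676.6, -145.7]), array([ 706.2, -304.3]), array([ 392.6, -358.1]), array([ 363.5, -203.1])]
coaster [array([442.9, 291.8]), array([452.7, 232.7])]
disp [array([578.9, 321.9]), array([590.8, 247.9]), array([487.3, 231.9]), array([475. , 303.2])]
sq [array([593.4,  84.6]), array([597. ,  45.6]), array([559.6,  40.8]), array([555.1,  79.6])]
```

```bash
R='{"dx":0.45,"dy":0.625,"dz":0.1,"rz":-0.022,"grip":-1}'; python3 -m creep '[{"dx":0.45,"dy":0.625,"dz":0.1,"rz":-0.022,"grip":-1},{"dx":0.45,"dy":0.625,"dz":0.1,"rz":-0.022,"grip":-1},{"dx":0.45,"dy":0.625,"dz":0.1,"rz":-0.022,"grip":-1},{"dx":0.45,"dy":0.625,"dz":0.1,"rz":-0.022,"grip":-1},{"dx":0.45,"dy":0.625,"dz":0.1,"rz":-0.022,"grip":-1}]'
python3 -m creep '[{"dx":0.25,"dy":0.3,"grip":-1},{"dx":0.25,"dy":0.3,"grip":-1},{"dx":0.25,"dy":0.3,"grip":-1},{"dx":0.25,"dy":0.3,"grip":-1},{"dx":0.25,"dy":0.3,"grip":-1}]'
python3 - <<'E'
from h import *
import pickle
c=get_calibration("wrist");im=get_image("wrist");pickle.dump(c,open("w1.pkl","wb"));cv2.imwrite("pics/w1.png",im[:,:,::-1]);print(c["world_from_camera"],ctrl.read_state()["qpos"])
E
```

```text
[[   0.3   -0.9   -0.3  277.7]
 [  -1.    -0.3   -0.1 -593.7]
 [  -0.     0.3   -0.9  372. ]
 [   0.     0.     0.     1. ]] [ 1.2  0.6  0.   1.5 -0.   1.  -0. ]$[0]: bad value
$[0]: bad value
```

View pics/w1.png

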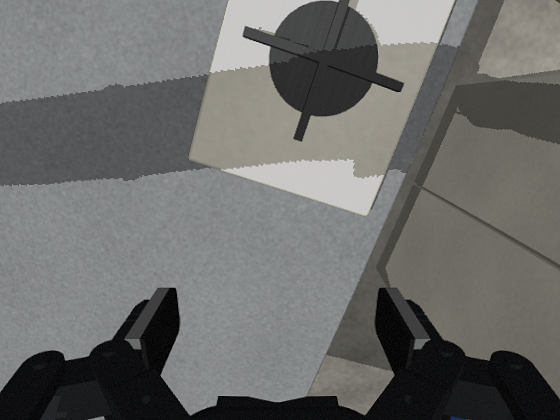

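The picture shows only the hob and the open fingers (tips near (165,290) and (390,290)), because the move was refused. Rows seem to need all seven numbers.

```bash
python3 -m creep '[{"dx":0.45,"dy":0.625,"dz":0.1,"rx":0,"ry":0,"rz":-0.022,"grip":-1},{"dx":0.45,"dy":0.625,"dz":0.1,"rx":0,"ry":0,"rz":-0.022,"grip":-1},{"dx":0.45,"dy":0.625,"dz":0.1,"rx":0,"ry":0,"rz":-0.022,"grip":-1},{"dx":0.45,"dy":0.625,"dz":0.1,"rx":0,"ry":0,"rz":-0.022,"grip":-1},{"dx":0.45,"dy":0.625,"dz":0.1,"rx":0,"ry":0,"rz":-0.022,"grip":-1}]' &&
python3 -m creep '[{"dx":0.25,"dy":0.3,"dz":0,"rx":0,"ry":0,"rz":0,"grip":-1},{"dx":0.25,"dy":0.3,"dz":0,"rx":0,"ry":0,"rz":0,"grip":-1},{"dx":0.25,"dy":0.3,"dz":0,"rx":0,"ry":0,"rz":0,"grip":-1},{"dx":0.25,"dy":0.3,"dz":0,"rx":0,"ry":0,"rz":0,"grip":-1},{"dx":0.25,"dy":0.3,"dz":0,"rx":0,"ry":0,"rz":0,"grip":-1}]'
python3 - <<'E'
from h import *
import pickle
c=get_calibration("wrist");im=get_image("wrist");pickle.dump(c,open("w2.pkl","wb"));cv2.imwrite("pics/w2.png",im[:,:,::-1]);print(ctrl.read_state()["qpos"])
E
```

```text
clock: 0.82
eef_pos: [381.1, -366.6, 271.6]
tool_rot: [3.141, -0.0, 0.175]
force: [1.5, -0.4, -0.1]
width: 85.4
gripper_force: 0.0
clock: 1.45
eef_pos: [479.2, -249.4, 271.2]
tool_rot: [3.141, 0.001, 0.173]
force: [0.3, -0.3, 0.7]
width: 85.1
gripper_force: 0.0
[ 0.4  0.4  0.   1.8 -0.   0.9 -1. ]
```

View pics/w2.png

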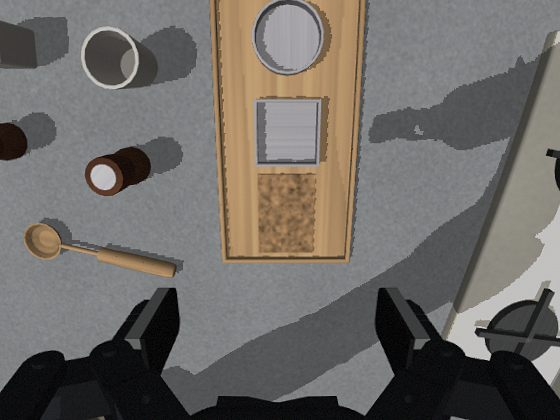

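Wrist view: the tray is parallel to the tool. Mat corners are about (258,174), (316,174), (315,254) and (258,253), the square rim runs 255–321 by 98–166, the round rim centre is (288,37), the cup rim (111,57) and the flat mill disc (104,176).

Run:
```python
from h import *
import pickle
t=get_calibration("top");w=pickle.load(open("w2.pkl","rb"))
T=lambda p:((p[0]+.5)/2.5-.5+130,(p[1]+.5)/2.5-.5+130)
for n,a,b,z in [("rh",(645,118),(288,37),26),("sh",(667,226),(288.5,132),26),("mat",(682,335),(287,213),9),("cup",(469,168),(111,57),72),("flat",(470,301),(104,176),77)]:
    x,e=tri((t,T(a)),(w,b));print(n,x,np.array(e),plane(w,b,z)[:2])
print([plane(w,p,9)[:2] for p in [(258,174),(316,174),(315,254),(258,253)]])
print([plane(w,p,14)[:2] for p in [(210,0),(224,262),(350,262)]])
```

```text
rh [ 629.4 -234.7   27.9] [0.3 0.3] [ 630.  -234.7]
sh [ 535.2 -253.8   16.4] [1.4 1.4] [ 536.8 -252.4]
mat [ 438.2 -270.    -0.2] [0.5 0.5] [ 441.1 -268.8]
cup [578.5 -76.2  69.2] [1.1 1.1] [579.4 -77.3]
flat [465.9 -76.5  74.1] [1.2 1.2] [467.7 -77.3]
[array([ 482.3, -226.7]), array([ 494.1, -293.7]), array([ 393.9, -313.6]), array([ 382.9, -242.4])]
[array([ 653.8, -149.4]), array([ 365.4, -201.9]), array([ 392.8, -358.6])]
```

```bash
python3 -m creep '[{"dx":-0.02,"dy":0.7,"dz":0,"rx":0,"ry":0,"rz":0,"grip":-1},{"dx":-0.02,"dy":0.7,"dz":0,"rx":0,"ry":0,"rz":0,"grip":-1},{"dx":-0.02,"dy":0.7,"dz":0,"rx":0,"ry":0,"rz":0,"grip":-1},{"dx":-0.02,"dy":0.7,"dz":0,"rx":0,"ry":0,"rz":0,"grip":-1},{"dx":-0.02,"dy":0.7,"dz":0,"rx":0,"ry":0,"rz":0,"grip":-1}]' &&
python3 -m creep '[{"dx":-0.04,"dy":0.58,"dz":-0.15,"rx":0,"ry":0,"rz":-0.001,"grip":-1},{"dx":-0.04,"dy":0.58,"dz":-0.15,"rx":0,"ry":0,"rz":-0.001,"grip":-1},{"dx":-0.04,"dy":0.58,"dz":-0.15,"rx":0,"ry":0,"rz":-0.001,"grip":-1},{"dx":-0.04,"dy":0.58,"dz":-0.15,"rx":0,"ry":0,"rz":-0.001,"grip":-1},{"dx":-0.04,"dy":0.58,"dz":-0.15,"rx":0,"ry":0,"rz":-0.001,"grip":-1}]'
python3 - <<'E'
from h import *
import pickle
c=get_calibration("wrist");im=get_image("wrist");pickle.dump(c,open("w3.pkl","wb"));cv2.imwrite("pics/w3.png",im[:,:,::-1]);print(ctrl.read_state()["qpos"])
E
```

```text
clock: 2.12
eef_pos: [471.5, 33.6, 271.6]
tool_rot: [-3.141, -0.0, 0.176]
force: [0.1, -0.4, 0.0]
width: 85.4
gripper_force: 0.0
clock: 2.75
eef_pos: [454.9, 266.7, 210.3]
tool_rot: [-3.14, 0.001, 0.173]
force: [0.3, -0.3, -0.7]
width: 84.9
gripper_force: 0.0
[-0.5  0.5 -0.1  1.9  0.   0.8 -2. ]
```

View pics/w3.png

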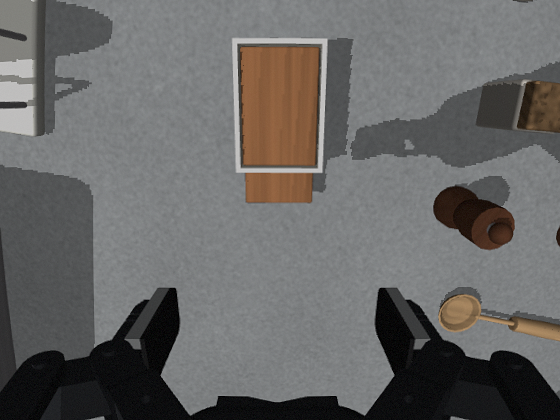

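The coaster juts out with front corners (247,203) and (312,202), and the wall's front top edge runs (236,172)–(323,171). The knob ball is at (500,233).

Run:
```python
from h import *
import pickle
t=get_calibration("top");w=pickle.load(open("w3.pkl","rb"))
T=lambda p:((p[0]+.5)/2.5-.5+130,(p[1]+.5)/2.5-.5+130)
P=[plane(w,p,30)[:2] for p in [(246.5,203.5),(312.5,202.5)]];print(P)
d=P[0]-P[1];y=np.arctan2(-d[0],d[1]);m=(P[0]+P[1])/2;print(np.linalg.norm(d),y,m,m+14*np.array([np.cos(y),np.sin(y)]))
for n,a,b in [("cl",(47,323),(246.5,203.5)),("cr",(113,313),(312.5,202.5)),("knob",(288,288),(500,233)),("wall l",(28,285),(236,172)),("wall r",(109,272),(323,171))]:
    x,e=tri((t,T(a)),(w,b));print(n,x,np.array(e))
```

```text
[array([443.5, 294.4]), array([455.5, 232.2])]
63.35770771931032 0.18975884836619875 [449.5 263.3] [463.3 265.9]
cl [442.5 294.   24.7] [0.8 0.8]
cr [453.8 232.5  27.5] [1.3 1.3]
knob [472.1  75.   81.2] [2. 2.]
wall l [475.1 306.9  43.4] [0.7 0.7]
wall r [488.7 232.4  49.1] [1.3 1.3]
```

```bash
python3 -m creep '[{"dx":0.019,"dy":-0.0035,"dz":-0.1,"rx":0,"ry":0,"rz":0,"grip":-1},{"dx":0.019,"dy":-0.0035,"dz":-0.25,"rx":0,"ry":0,"rz":0,"grip":-1},{"dx":0.019,"dy":-0.0035,"dz":-0.4,"rx":0,"ry":0,"rz":0,"grip":-1},{"dx":0.019,"dy":-0.0035,"dz":-0.5,"rx":0,"ry":0,"rz":0,"grip":-1},{"dx":0.019,"dy":-0.0035,"dz":-0.518,"rx":0,"ry":0,"rz":0,"grip":-1}]' &&
python3 -m creep '[{"dx":0,"dy":0,"dz":0,"rx":0,"ry":0,"rz":0,"grip":1},{"dx":0,"dy":0,"dz":0,"rx":0,"ry":0,"rz":0,"grip":1},{"dx":0,"dy":0,"dz":0,"rx":0,"ry":0,"rz":0,"grip":1},{"dx":0,"dy":0,"dz":0,"rx":0,"ry":0,"rz":0,"grip":1},{"dx":0,"dy":0,"dz":0,"rx":0,"ry":0,"rz":0,"grip":1}]'
```

```text
clock: 3.42
eef_pos: [463.2, 258.4, 2.3]
tool_rot: [3.138, 0.004, 0.165]
force: [-0.1, 0.7, 0.9]
width: 85.3
gripper_force: 0.0
clock: 4.05
eef_pos: [464.1, 265.1, 6.8]
tool_rot: [-3.137, -0.004, 0.17]
force: [-3.5, 5.7, -1.1]
width: 62.5
gripper_force: 65.1
```

```bash
python3 -m creep '[{"dx":-0.03,"dy":-0.0052,"dz":0,"rx":0,"ry":0,"rz":0,"grip":1},{"dx":-0.07,"dy":-0.0122,"dz":0,"rx":0,"ry":0,"rz":0,"grip":1},{"dx":-0.11,"dy":-0.0192,"dz":0,"rx":0,"ry":0,"rz":0,"grip":1},{"dx":-0.15,"dy":-0.0262,"dz":0,"rx":0,"ry":0,"rz":0,"grip":1},{"dx":-0.18,"dy":-0.0315,"dz":0,"rx":0,"ry":0,"rz":0,"grip":1}]' &&
python3 -m creep '[{"dx":-0.02,"dy":-0.0035,"dz":0,"rx":0,"ry":0,"rz":0,"grip":1},{"dx":-0.03,"dy":-0.0052,"dz":0,"rx":0,"ry":0,"rz":0,"grip":1},{"dx":-0.03,"dy":-0.0052,"dz":0.05,"rx":0,"ry":0,"rz":0,"grip":1},{"dx":-0.03,"dy":-0.0052,"dz":0.15,"rx":0,"ry":0,"rz":0,"grip":1},{"dx":-0.03,"dy":-0.0052,"dz":0.2,"rx":0,"ry":0,"rz":0,"grip":1}]'
python3 - <<'E'
from h import *
for n in("top","wrist"): cv2.imwrite(f"pics/{n}4.png",get_image(n)[:,:,::-1])
a=cv2.imread("pics/top4.png")[150:300,100:300];b=cv2.imread("pics/wrist4.png")
cv2.imwrite("pics/c4.png",np.hstack([cv2.resize(a,(400,300)),cv2.resize(b,(400,300))]))
print([ctrl.read_state()["eef_pos"] for _ in range(3)])
E
```

```text
clock: 4.68
eef_pos: [396.1, 251.6, 6.6]
tool_rot: [-3.14, -0.007, 0.169]
force: [-0.2, -1.0, -0.9]
width: 62.4
gripper_force: 65.9
clock: 5.3
eef_pos: [383.6, 247.3, 87.6]
tool_rot: [3.141, -0.005, 0.167]
force: [0.7, 1.3, -1.3]
width: 62.8
gripper_force: 65.9
[array([384.2, 247.7,  87.7]), array([384.2, 247.7,  87.7]), array([384.2, 247.7,  87.7])]
```

View pics/c4.png

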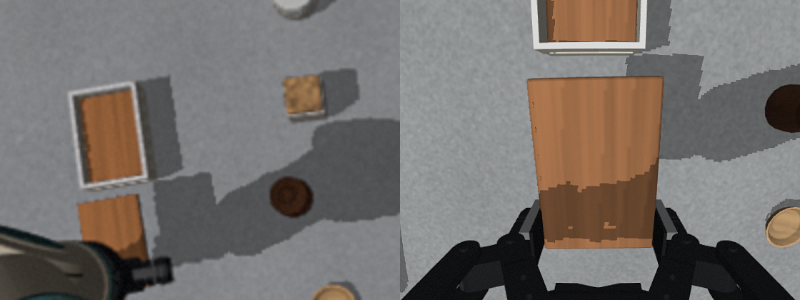

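Right half (wrist): the coaster is held level, with far corners near (179,110) and (368,107) and near corners (203,346) and (356,346) in full pixels. Two coasters remain in the dispenser.

Run:
```python
from h import *
w=get_calibration("wrist");im=cv2.imread("pics/wrist4.png")
s=ctrl.read_state();print(s["eef_pos"],s["tool_rot"])
h=cv2.cvtColor(im,cv2.COLOR_BGR2HSV);m=cv2.inRange(h,(3,90,30),(16,255,255));m[:95]=0;m[:, :150]=0;m[:,400:]=0
c=max(cv2.findContours(m,cv2.RETR_EXTERNAL,cv2.CHAIN_APPROX_NONE)[0],key=cv2.contourArea)
q=cv2.approxPolyDP(cv2.convexHull(c),8,True)[:,0];print(q)
for z in(106,111,116):
    P=np.array([plane(w,p,z)[:2] for p in q]);print(z,P.tolist(),[float(np.linalg.norm(P[i]-P[i-1])) for i in range(len(P))])
P=[plane(w,p,111)[:2] for p in [(179,109),(368,107),(203,346),(356,346)]];print(P,np.mean(P,0))
```

```text
[384.2 247.7  87.7] [-3.1 -0.   0.2]
[[366 107]
 [353 344]
 [204 347]
 [178 112]]
106 [[470.15015209112306, 230.80878073510783], [375.59813366153935, 212.79000533299666], [363.4454306082995, 275.5706055483954], [457.8968047178666, 294.0990988497065]] [64.46556358938301, 96.25362567768585, 63.946008123306264, 96.25158250752105]
111 [[469.8946400449501, 232.00922437964215], [379.16752803865563, 214.71936128337106], [367.5064374622375, 274.9603021132786], [458.1369765064038, 292.73926352495755]] [61.857742494187434, 92.3598842511753, 61.35920457033199, 92.35792373323538]
116 [[469.63912799877716, 233.2096680241765], [382.73692241577186, 216.64871723374546], [371.5674443161755, 274.3499986781618], [458.377148294941, 291.3794282002086]] [59.24992139899184, 88.46614282466481, 58.772401017357694, 88.46426495894967]
[array([459.1, 292.5]), array([470. , 231.4]), array([367.9, 275.4]), array([378.4, 213.2])] [418.9 253.1]
```

```bash
python3 -m creep '[{"dx":0,"dy":0,"dz":0.13,"rx":0,"ry":0,"rz":0,"grip":1},{"dx":0.11,"dy":-0.35,"dz":0.26,"rx":0,"ry":0,"rz":0,"grip":1},{"dx":0.11,"dy":-0.35,"dz":0.26,"rx":0,"ry":0,"rz":0,"grip":1},{"dx":0.11,"dy":-0.35,"dz":0.26,"rx":0,"ry":0,"rz":0,"grip":1},{"dx":0.11,"dy":-0.35,"dz":0.26,"rx":0,"ry":0,"rz":0,"grip":1}]' &&
python3 -m creep '[{"dx":0,"dy":-0.1,"dz":0,"rx":0,"ry":0,"rz":0,"grip":1},{"dx":0,"dy":-0.25,"dz":0,"rx":0,"ry":0,"rz":0,"grip":1},{"dx":0,"dy":-0.4,"dz":0,"rx":0,"ry":0,"rz":0,"grip":1},{"dx":0,"dy":-0.55,"dz":0,"rx":0,"ry":0,"rz":0,"grip":1},{"dx":0,"dy":-0.7,"dz":0,"rx":0,"ry":0,"rz":0,"grip":1}]' &&
python3 -m creep '[{"dx":0,"dy":-0.12,"dz":0,"rx":0,"ry":0,"rz":0,"grip":1},{"dx":-0.06,"dy":-0.25,"dz":-0.05,"rx":0,"ry":0,"rz":0,"grip":1},{"dx":-0.06,"dy":-0.258,"dz":-0.2,"rx":0,"ry":0,"rz":0,"grip":1},{"dx":-0.06,"dy":-0.258,"dz":-0.3,"rx":0,"ry":0,"rz":0,"grip":1},{"dx":-0.06,"dy":-0.258,"dz":-0.3,"rx":0,"ry":0,"rz":0,"grip":1}]'
```

```text
clock: 6.02
eef_pos: [426.7, 103.9, 188.9]
tool_rot: [3.138, -0.001, 0.161]
force: [-0.9, 0.8, -0.4]
width: 62.7
gripper_force: 66.0
clock: 6.65
eef_pos: [425.6, -173.8, 188.2]
tool_rot: [3.139, 0.0, 0.17]
force: [0.7, -0.2, -0.4]
width: 62.1
gripper_force: 66.0
clock: 7.28
eef_pos: [399.9, -274.1, 66.0]
tool_rot: [-3.14, 0.005, 0.17]
force: [0.1, -0.1, -0.1]
width: 62.5
gripper_force: 66.0
```

```bash
python3 -m creep '[{"dx":0.014,"dy":-0.003,"dz":-0.05,"rx":0,"ry":0,"rz":0.0015,"grip":1},{"dx":0.014,"dy":-0.003,"dz":-0.1,"rx":0,"ry":0,"rz":0.0015,"grip":1},{"dx":0.014,"dy":-0.003,"dz":-0.125,"rx":0,"ry":0,"rz":0.0015,"grip":1},{"dx":0.014,"dy":-0.003,"dz":-0.14,"rx":0,"ry":0,"rz":0.0015,"grip":1},{"dx":0.014,"dy":-0.003,"dz":-0.14,"rx":0,"ry":0,"rz":0.0015,"grip":1}]'
python3 - <<'E'
from h import *
import pickle
c=get_calibration("wrist");im=get_image("wrist");pickle.dump(c,open("w5.pkl","wb"));cv2.imwrite("pics/w5.png",im[:,:,::-1])
E
```

```text
clock: 7.9
eef_pos: [407.3, -277.1, 12.1]
tool_rot: [3.14, 0.001, 0.178]
force: [0.4, -0.2, -0.4]
width: 62.9
gripper_force: 66.0
```

View pics/w5.png

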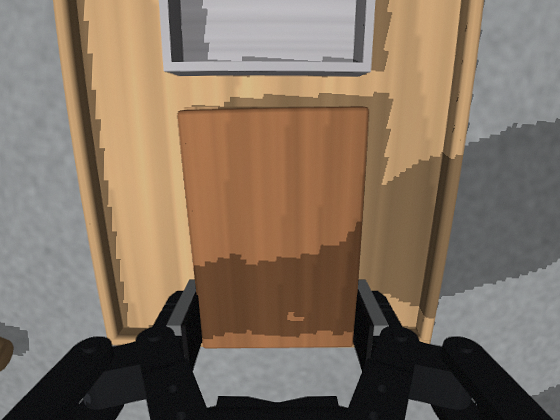

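The coaster is lined up over the mat: its far edge runs (180,111)–(368,107), just short of the square holder's wall at row 72, and tray margins are even. I'll lower it gently.

```bash
python3 -m creep '[{"dx":-0.002,"dy":0.003,"dz":-0.012,"rx":0,"ry":0,"rz":0,"grip":1},{"dx":-0.002,"dy":0.003,"dz":-0.02,"rx":0,"ry":0,"rz":0,"grip":1},{"dx":-0.002,"dy":0.003,"dz":-0.028,"rx":0,"ry":0,"rz":0,"grip":1},{"dx":-0.002,"dy":0.003,"dz":-0.028,"rx":0,"ry":0,"rz":0,"grip":1},{"dx":-0.002,"dy":0.003,"dz":-0.028,"rx":0,"ry":0,"rz":0,"grip":1}]'
```

```text
clock: 8.57
eef_pos: [406.2, -275.9, 3.2]
tool_rot: [3.138, 0.001, 0.178]
force: [-5.1, 2.2, 31.4]
width: 62.1
gripper_force: 83.7
```

```bash
python3 -m creep '[{"dx":0,"dy":0,"dz":0.006,"rx":0,"ry":0,"rz":0,"grip":1},{"dx":0,"dy":0,"dz":0.006,"rx":0,"ry":0,"rz":0,"grip":-1},{"dx":0,"dy":0,"dz":0.006,"rx":0,"ry":0,"rz":0,"grip":-1},{"dx":0,"dy":0,"dz":0.006,"rx":0,"ry":0,"rz":0,"grip":-1},{"dx":0,"dy":0,"dz":0.006,"rx":0,"ry":0,"rz":0,"grip":-1}]' &&
python3 -m creep '[{"dx":0,"dy":0,"dz":0.05,"rx":0,"ry":0,"rz":0,"grip":-1},{"dx":0,"dy":0,"dz":0.15,"rx":0,"ry":0,"rz":0,"grip":-1},{"dx":0,"dy":0,"dz":0.3,"rx":0,"ry":0,"rz":0,"grip":-1},{"dx":0,"dy":0,"dz":0.45,"rx":0,"ry":0,"rz":0,"grip":-1},{"dx":0,"dy":0,"dz":0.5,"rx":0,"ry":0,"rz":0,"grip":-1}]'
python3 - <<'E'
from h import *
import pickle
c=get_calibration("wrist");im=get_image("wrist");pickle.dump(c,open("w6.pkl","wb"));cv2.imwrite("pics/w6.png",im[:,:,::-1])
E
```

```text
clock: 9.2
eef_pos: [406.1, -275.8, 2.9]
tool_rot: [3.141, 0.001, 0.177]
force: [1.0, -0.4, 0.2]
width: 85.4
gripper_force: 0.0
clock: 9.82
eef_pos: [407.7, -276.5, 206.5]
tool_rot: [3.137, -0.003, 0.177]
force: [0.2, -1.4, -0.8]
width: 85.4
gripper_force: 0.0
```

View pics/w6.png

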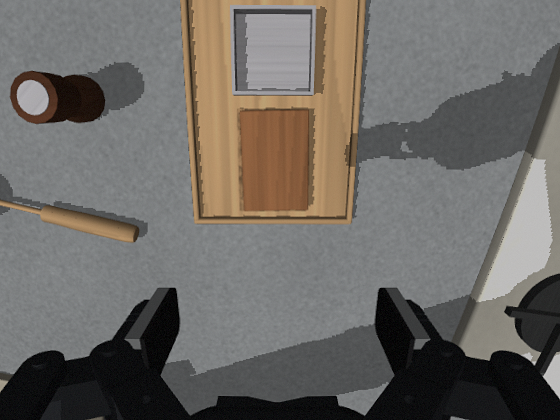

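The coaster lies flat and square on the mat, with corners about (242,109), (308,109), (307,210) and (240,209). It hides the mat, so the offset is small.

Run:
```python
from h import *
import pickle
w=pickle.load(open("w6.pkl","rb"));im=cv2.imread("pics/w6.png")
h=cv2.cvtColor(im,cv2.COLOR_BGR2HSV);m=cv2.inRange(h,(3,110,30),(13,255,255));m[:,:228]=0;m[:,320:]=0;m[:100]=0;m[220:]=0
c=max(cv2.findContours(m,cv2.RETR_EXTERNAL,cv2.CHAIN_APPROX_NONE)[0],key=cv2.contourArea);print(cv2.minAreaRect(c))
q=cv2.boxPoints(cv2.minAreaRect(c));P=np.array([plane(w,p,19)[:2] for p in q]);print(q,P,P.mean(0))
print(plane(w,(275,51),26))
```

```text
((274.0, 160.0), (100.0, 68.0), 90.0)
[[240. 110.]
 [308. 110.]
 [308. 210.]
 [240. 210.]] [[ 481.1 -230.4]
 [ 492.  -291.2]
 [ 399.2 -310.3]
 [ 387.4 -244.2]] [ 439.9 -269. ]
[ 534.7 -253.2   26. ]
```

```bash
python3 -m creep '[{"dx":0.428,"dy":0.499,"dz":0,"rx":0,"ry":0,"rz":0,"grip":-1},{"dx":0.428,"dy":0.499,"dz":0,"rx":0,"ry":0,"rz":0,"grip":-1},{"dx":0.428,"dy":0.499,"dz":0,"rx":0,"ry":0,"rz":0,"grip":-1},{"dx":0.428,"dy":0.499,"dz":0,"rx":0,"ry":0,"rz":0,"grip":-1},{"dx":0.428,"dy":0.499,"dz":0,"rx":0,"ry":0,"rz":0,"grip":-1}]' &&
python3 -m creep '[{"dx":0,"dy":0,"dz":0,"rx":0,"ry":0,"rz":0,"grip":-1},{"dx":0,"dy":0,"dz":0,"rx":0,"ry":0,"rz":0,"grip":-1},{"dx":0,"dy":0,"dz":-0.05,"rx":0,"ry":0,"rz":0,"grip":-1},{"dx":0,"dy":0,"dz":-0.1,"rx":0,"ry":0,"rz":0,"grip":-1},{"dx":0,"dy":0,"dz":-0.1,"rx":0,"ry":0,"rz":0,"grip":-1}]'
python3 - <<'E'
from h import *
import pickle
c=get_calibration("wrist");im=get_image("wrist");pickle.dump(c,open("w7.pkl","wb"));cv2.imwrite("pics/w7.png",im[:,:,::-1])
E
```

```text
clock: 10.5
eef_pos: [579.4, -70.6, 202.6]
tool_rot: [-3.14, -0.001, 0.184]
force: [0.1, -0.2, 0.0]
width: 85.2
gripper_force: 0.0
clock: 11.12
eef_pos: [575.3, -78.7, 161.9]
tool_rot: [3.14, 0.005, 0.175]
force: [-0.1, -0.7, 0.1]
width: 85.4
gripper_force: 0.0
```

View pics/w7.png

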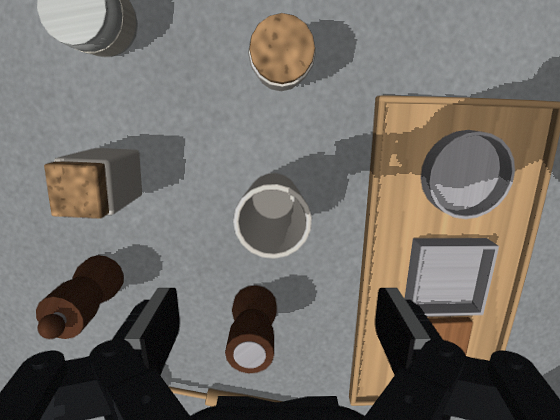

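Cup rim centre is (272.5,220.5), 77 px wide. The square lid is near (77,189), the round holder rim centre (467,173) and the knob (52,327).

Run:
```python
from h import *
import pickle
w=pickle.load(open("w7.pkl","rb"));w3=pickle.load(open("w3.pkl","rb"))
print("cup",plane(w,(272.5,220.5),72),"w",np.linalg.norm(plane(w,(234,220),72)-plane(w,(311,220),72)))
print("rh",plane(w,(467,173),26),"sq",plane(w,(77,189),76),"knob",plane(w,(52,327),87),tri((w,(52,327)),(w3,(500,233))))
q=[plane(w,p,76)[:2] for p in [(45,165),(105,162),(107,214),(51,217)]];print(q)
```

```text
cup [580.4 -75.1  72. ] w 53.98610921828648
rh [ 633.6 -227.5   26. ] sq [580.9  60.8  76. ] knob [471.8  76.8  87. ] (array([470.7,  78.2,  84.9]), [0.5185461693922255, 0.5185461693922864])
[array([594. ,  83.3]), array([602.7,  41.6]), array([566.4,  39.4]), array([557.1,  80.1])]
```

```bash
python3 -m creep '[{"dx":0.01,"dy":0.006,"dz":-0.05,"rx":0,"ry":0,"rz":0,"grip":-1},{"dx":0.01,"dy":0.006,"dz":-0.15,"rx":0,"ry":0,"rz":0,"grip":-1},{"dx":0.01,"dy":0.006,"dz":-0.27,"rx":0,"ry":0,"rz":0,"grip":-1},{"dx":0.01,"dy":0.006,"dz":-0.335,"rx":0,"ry":0,"rz":0,"grip":-1},{"dx":0.01,"dy":0.006,"dz":-0.335,"rx":0,"ry":0,"rz":0,"grip":-1}]' && 
python3 -m creep '[{"dx":0,"dy":0,"dz":0,"rx":0,"ry":0,"rz":0,"grip":1},{"dx":0,"dy":0,"dz":0,"rx":0,"ry":0,"rz":0,"grip":1},{"dx":0,"dy":0,"dz":0,"rx":0,"ry":0,"rz":0,"grip":1},{"dx":0,"dy":0,"dz":0,"rx":0,"ry":0,"rz":0,"grip":1},{"dx":0,"dy":0,"dz":0,"rx":0,"ry":0,"rz":0,"grip":1}]'
```

```text
clock: 11.8
eef_pos: [579.8, -73.8, 27.0]
tool_rot: [3.141, 0.005, 0.178]
force: [-0.6, 0.7, 0.1]
width: 85.8
gripper_force: 0.0
clock: 12.42
eef_pos: [582.6, -73.9, 31.1]
tool_rot: [3.139, -0.002, 0.177]
force: [-0.3, -0.1, 5.7]
width: 53.7
gripper_force: 62.4
```

```bash
python3 -m creep '[{"dx":0,"dy":0,"dz":0.08,"rx":0,"ry":0,"rz":0,"grip":1},{"dx":0,"dy":0,"dz":0.2,"rx":0,"ry":0,"rz":0,"grip":1},{"dx":-0.1,"dy":-0.14,"dz":0.25,"rx":0,"ry":0,"rz":0,"grip":1},{"dx":-0.18,"dy":-0.25,"dz":0.25,"rx":0,"ry":0,"rz":0,"grip":1},{"dx":-0.26,"dy":-0.36,"dz":0.25,"rx":0,"ry":0,"rz":0,"grip":1}]' &&
python3 -m creep '[{"dx":-0.05,"dy":-0.07,"dz":0,"rx":0,"ry":0,"rz":0,"grip":1},{"dx":-0.09,"dy":-0.1275,"dz":0,"rx":0,"ry":0,"rz":0,"grip":1},{"dx":-0.09,"dy":-0.1275,"dz":-0.05,"rx":0,"ry":0,"rz":0,"grip":1},{"dx":-0.09,"dy":-0.1275,"dz":-0.1,"rx":0,"ry":0,"rz":0,"grip":1},{"dx":-0.09,"dy":-0.1275,"dz":-0.1,"rx":0,"ry":0,"rz":0,"grip":1}]'
python3 - <<'E'
from h import *
import pickle
im=get_image("wrist");c=get_calibration("wrist");pickle.dump(c,open("w8.pkl","wb"));cv2.imwrite("pics/w8.png",im[:,:,::-1]);s=ctrl.read_state();print(s["eef_pos"],s["tool_rot"])
E
```

```text
clock: 13.05
eef_pos: [476.2, -220.2, 130.3]
tool_rot: [3.138, 0.0, 0.177]
force: [1.4, -1.2, -1.9]
width: 54.1
gripper_force: 63.5
clock: 13.68
eef_pos: [440.5, -268.8, 88.8]
tool_rot: [3.141, 0.003, 0.177]
force: [0.3, -0.1, -1.5]
width: 53.8
gripper_force: 63.5
[ 441.3 -268.8   89.5] [3.1 0.  0.2]
```

View pics/w8.png

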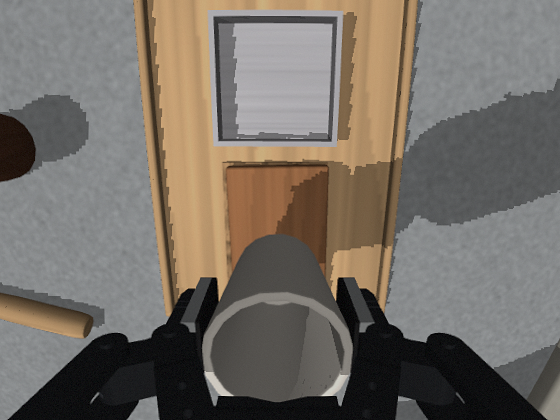

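The cup is held upright. Its rim spans columns 202–352 with its far edge at row 292, and the coaster's far edge is (227,166)–(328,166) with its left edge at column 228.

Run:
```python
from h import *
import pickle
w=pickle.load(open("w8.pkl","rb"))
z=130.5
L,R,F=[plane(w,p,z)[:2] for p in [(202,345),(352,345),(277,292)]];u=np.array([np.cos(.177),np.sin(.177)])
print(L,R,np.linalg.norm(L-R),(L+R)/2,F-28*u)
a,b=[plane(w,p,19)[:2] for p in [(227,166),(328.5,166)]];print(a,b,np.linalg.norm(a-b),(a+b)/2-48*u)
```

```text
[ 439.7 -242.8] [ 449.  -294.5] 52.5033259361204 [ 444.4 -268.7] [ 437.7 -269.9]
[ 482.7 -230.8] [ 493.7 -291.9] 62.14272582476221 [ 440.9 -269.8]
```

```bash
python3 -m creep '[{"dx":0.005,"dy":-0.001,"dz":-0.04,"rx":0,"ry":0,"rz":0,"grip":1},{"dx":0.005,"dy":-0.001,"dz":-0.075,"rx":0,"ry":0,"rz":0,"grip":1},{"dx":0.005,"dy":-0.001,"dz":-0.09,"rx":0,"ry":0,"rz":0,"grip":1},{"dx":0.005,"dy":-0.001,"dz":-0.095,"rx":0,"ry":0,"rz":0,"grip":1},{"dx":0.005,"dy":-0.001,"dz":-0.095,"rx":0,"ry":0,"rz":0,"grip":1}]'
```

```text
clock: 14.35
eef_pos: [443.5, -269.2, 51.2]
tool_rot: [3.14, 0.001, 0.178]
force: [0.3, 0.2, -1.3]
width: 53.6
gripper_force: 63.5
```

```bash
python3 -m creep '[{"dx":0,"dy":0,"dz":-0.003,"rx":0,"ry":0,"rz":0,"grip":1},{"dx":0,"dy":0,"dz":-0.006,"rx":0,"ry":0,"rz":0,"grip":1},{"dx":0,"dy":0,"dz":-0.006,"rx":0,"ry":0,"rz":0,"grip":1},{"dx":0,"dy":0,"dz":-0.006,"rx":0,"ry":0,"rz":0,"grip":1},{"dx":0,"dy":0,"dz":-0.006,"rx":0,"ry":0,"rz":0,"grip":1}]'
```

```text
clock: 14.98
eef_pos: [443.7, -269.5, 50.1]
tool_rot: [3.139, 0.0, 0.178]
force: [-2.4, 0.8, 9.1]
width: 53.8
gripper_force: 64.0
```

Contact at z≈50. I'll open and rise, then check.

```bash
python3 -m creep '[{"dx":0,"dy":0,"dz":0.002,"rx":0,"ry":0,"rz":0,"grip":1},{"dx":0,"dy":0,"dz":0.002,"rx":0,"ry":0,"rz":0,"grip":-1},{"dx":0,"dy":0,"dz":0.002,"rx":0,"ry":0,"rz":0,"grip":-1},{"dx":0,"dy":0,"dz":0.002,"rx":0,"ry":0,"rz":0,"grip":-1},{"dx":0,"dy":0,"dz":0.002,"rx":0,"ry":0,"rz":0,"grip":-1}]' &&
python3 -m creep '[{"dx":0,"dy":0,"dz":0.05,"rx":0,"ry":0,"rz":0,"grip":-1},{"dx":0,"dy":0,"dz":0.15,"rx":0,"ry":0,"rz":0,"grip":-1},{"dx":0,"dy":0,"dz":0.3,"rx":0,"ry":0,"rz":0,"grip":-1},{"dx":0,"dy":0.1,"dz":0.35,"rx":0,"ry":0,"rz":0,"grip":-1},{"dx":0,"dy":0.25,"dz":0.35,"rx":0,"ry":0,"rz":0,"grip":-1}]' &&
python3 -m creep '[{"dx":0.09,"dy":0.55,"dz":0,"rx":0,"ry":0,"rz":0,"grip":-1},{"dx":0.09,"dy":0.55,"dz":0,"rx":0,"ry":0,"rz":0,"grip":-1},{"dx":0.09,"dy":0.55,"dz":0,"rx":0,"ry":0,"rz":0,"grip":-1},{"dx":0.09,"dy":0.55,"dz":0,"rx":0,"ry":0,"rz":0,"grip":-1},{"dx":0.09,"dy":0.55,"dz":0,"rx":0,"ry":0,"rz":0,"grip":-1}]'
python3 - <<'E'
from h import *
import pickle
im=get_image("wrist");c=get_calibration("wrist");pickle.dump(c,open("w9.pkl","wb"));cv2.imwrite("pics/w9.png",im[:,:,::-1]);s=ctrl.read_state();print(s["eef_pos"],s["tool_rot"])
t=get_image("top");cv2.imwrite("pics/t9.png",t[:,:,::-1])
a=cv2.resize(cv2.imread("pics/w9.png"),(440,330));b=cv2.resize(cv2.imread("pics/t9.png")[130:310,340:460],(220,330),interpolation=cv2.INTER_CUBIC)
cv2.imwrite("pics/c9.png",np.hstack([a,b]))
E
```

```text
clock: 15.6
eef_pos: [443.3, -269.3, 49.5]
tool_rot: [3.14, 0.001, 0.178]
force: [-0.5, 0.5, 0.7]
width: 85.4
gripper_force: 0.0
clock: 16.23
eef_pos: [444.7, -170.1, 191.2]
tool_rot: [3.138, -0.003, 0.173]
force: [1.0, 1.1, 0.2]
width: 85.2
gripper_force: 0.0
clock: 16.85
eef_pos: [479.6, 54.4, 189.9]
tool_rot: [-3.141, -0.0, 0.184]
force: [-0.5, -1.1, 0.4]
width: 85.5
gripper_force: 0.0
[479.2  51.9 189.6] [3.1 0.  0.2]
```

View pics/c9.png

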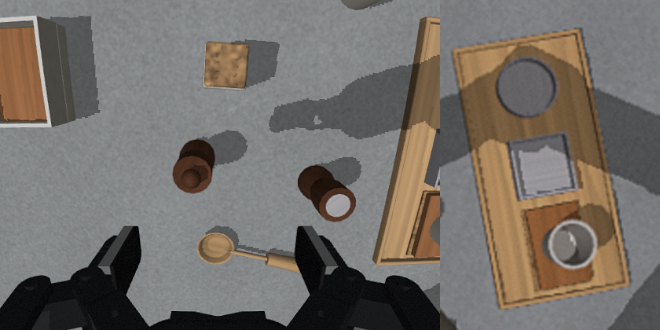

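The cup stands on the coaster (top view, rim centre about (570,244) in the right half). In the left half, the knob is at (191,178) and the square lid corners are (206,42), (248,42), (247,87) and (205,87).

Run:
```python
from h import *
import pickle
t=get_calibration("top");w=pickle.load(open("w9.pkl","rb"));k=560/440
print("cup",plane(t,(410.4,262.9),91))
T=lambda p:((p[0]+.5)/2.5-.5+130,(p[1]+.5)/2.5-.5+130)
kn=(191*k,178*k);print("knob",plane(w,kn,87),tri((w,kn),(t,T((288,288)))))
q=np.array([(206,42),(248,42),(247,87),(205,87)])*k
P=np.array([plane(w,p,76)[:2] for p in q]);print(P,P.mean(0),tri((w,q.mean(0)),(t,T((304,168)))))
d=P[0]+P[1]-P[2]-P[3];e=P[0]+P[3]-P[1]-P[2];print(np.arctan2(d[1],d[0]),np.arctan2(-e[0],e[1]))
```

```text
cup [ 438.5 -267.9   91. ]
knob [471.9  75.7  87. ] (array([473.5,  74.5,  90.9]), [1.0314216830069542, 1.0314216830069949])
[[592.7  82.3]
 [599.3  46.7]
 [562.3  39.8]
 [555.5  76.8]] [577.5  61.4] (array([576.6,  62.2,  76.5]), [1.332352611623156, 1.3323526116233302])
0.16576486288163764 0.18259656362203355
```

```bash
python3 -m creep '[{"dx":-0.017,"dy":0.058,"dz":0,"rx":0,"ry":0,"rz":0,"grip":-1},{"dx":-0.017,"dy":0.058,"dz":-0.02,"rx":0,"ry":0,"rz":0,"grip":-1},{"dx":-0.017,"dy":0.058,"dz":-0.1,"rx":0,"ry":0,"rz":0,"grip":-1},{"dx":-0.017,"dy":0.058,"dz":-0.2,"rx":0,"ry":0,"rz":0,"grip":-1},{"dx":-0.017,"dy":0.058,"dz":-0.2,"rx":0,"ry":0,"rz":0,"grip":-1}]'
python3 - <<'E'
from h import *
print(ctrl.read_state()["eef_pos"])
E
```

```text
clock: 17.58
eef_pos: [470.4, 71.4, 107.3]
tool_rot: [3.139, 0.008, 0.176]
force: [-0.3, 0.2, -0.3]
width: 85.5
gripper_force: 0.0
[470.4  71.4 107.3]
```

```bash
python3 -m creep '[{"dx":0.004,"dy":0.008,"dz":0,"rx":0,"ry":0,"rz":0,"grip":-1},{"dx":0.004,"dy":0.008,"dz":-0.06,"rx":0,"ry":0,"rz":0,"grip":-1},{"dx":0.004,"dy":0.008,"dz":-0.12,"rx":0,"ry":0,"rz":0,"grip":-1},{"dx":0.004,"dy":0.008,"dz":-0.165,"rx":0,"ry":0,"rz":0,"grip":-1},{"dx":0.004,"dy":0.008,"dz":-0.165,"rx":0,"ry":0,"rz":0,"grip":-1}]' &&
python3 -m creep '[{"dx":0,"dy":0,"dz":0,"rx":0,"ry":0,"rz":0,"grip":1},{"dx":0,"dy":0,"dz":0,"rx":0,"ry":0,"rz":0,"grip":1},{"dx":0,"dy":0,"dz":0,"rx":0,"ry":0,"rz":0,"grip":1},{"dx":0,"dy":0,"dz":0,"rx":0,"ry":0,"rz":0,"grip":1},{"dx":0,"dy":0,"dz":0,"rx":0,"ry":0,"rz":0,"grip":1}]'
```

```text
clock: 18.2
eef_pos: [474.7, 77.1, 44.0]
tool_rot: [3.14, 0.0, 0.177]
force: [0.2, 0.2, 0.1]
width: 85.4
gripper_force: 0.0
clock: 18.82
eef_pos: [474.9, 77.5, 44.6]
tool_rot: [3.14, -0.001, 0.178]
force: [-1.1, -0.1, 6.6]
width: 38.4
gripper_force: 59.2
```

```bash
python3 -m creep '[{"dx":0,"dy":0,"dz":0.08,"rx":0,"ry":0,"rz":0,"grip":1},{"dx":0,"dy":0,"dz":0.2,"rx":0,"ry":0,"rz":0,"grip":1},{"dx":0,"dy":0,"dz":0.32,"rx":0,"ry":0,"rz":0,"grip":1},{"dx":0.04,"dy":-0.08,"dz":0.36,"rx":0,"ry":0,"rz":0,"grip":1},{"dx":0.1,"dy":-0.2,"dz":0.36,"rx":0,"ry":0,"rz":0,"grip":1}]' &&
python3 -m creep '[{"dx":0.06,"dy":-0.12,"dz":0,"rx":0,"ry":0,"rz":0,"grip":1},{"dx":0.12,"dy":-0.24,"dz":0,"rx":0,"ry":0,"rz":0,"grip":1},{"dx":0.18,"dy":-0.36,"dz":0,"rx":0,"ry":0,"rz":0,"grip":1},{"dx":0.24,"dy":-0.48,"dz":0,"rx":0,"ry":0,"rz":0,"grip":1},{"dx":0.292,"dy":-0.576,"dz":0,"rx":0,"ry":0,"rz":0,"grip":1}]' &&
python3 -m creep '[{"dx":0,"dy":0,"dz":0,"rx":0,"ry":0,"rz":0,"grip":1},{"dx":0,"dy":0,"dz":-0.06,"rx":0,"ry":0,"rz":0,"grip":1},{"dx":0,"dy":0,"dz":-0.16,"rx":0,"ry":0,"rz":0,"grip":1},{"dx":0,"dy":0,"dz":-0.21,"rx":0,"ry":0,"rz":0,"grip":1},{"dx":0,"dy":0,"dz":-0.21,"rx":0,"ry":0,"rz":0,"grip":1}]'
python3 - <<'E'
from h import *
im=get_image("wrist");cv2.imwrite("pics/w10.png",im[:,:,::-1]);print(ctrl.read_state()["eef_pos"])
E
```

```text
clock: 19.45
eef_pos: [515.4, -2.1, 190.0]
tool_rot: [3.14, -0.003, 0.181]
force: [1.5, -0.2, -1.9]
width: 38.8
gripper_force: 60.9
clock: 20.08
eef_pos: [630.9, -236.2, 187.4]
tool_rot: [3.14, 0.002, 0.176]
force: [0.8, 0.2, -0.9]
width: 38.4
gripper_force: 60.8
clock: 20.7
eef_pos: [629.7, -232.5, 102.2]
tool_rot: [-3.141, 0.004, 0.178]
force: [-0.4, -0.3, -2.0]
width: 38.7
gripper_force: 60.9
[ 631.  -232.7  103.8]
```

View pics/w10.png

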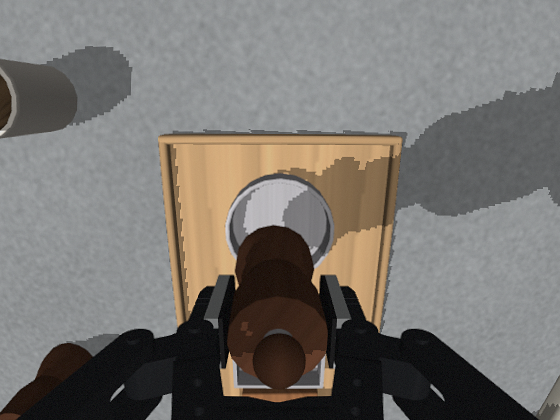

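The mill hangs upright and is centred sideways on the holder (mill column 277, holder 279). I'll lower it.

```bash
python3 -m creep '[{"dx":0.001,"dy":-0.003,"dz":-0.05,"rx":0,"ry":0,"rz":0,"grip":1},{"dx":0.001,"dy":-0.003,"dz":-0.1,"rx":0,"ry":0,"rz":0,"grip":1},{"dx":0.001,"dy":-0.003,"dz":-0.115,"rx":0,"ry":0,"rz":0,"grip":1},{"dx":0.001,"dy":-0.003,"dz":-0.12,"rx":0,"ry":0,"rz":0,"grip":1},{"dx":0.001,"dy":-0.003,"dz":-0.123,"rx":0,"ry":0,"rz":0,"grip":1}]'
```

```text
clock: 21.38
eef_pos: [631.8, -234.4, 54.6]
tool_rot: [3.14, 0.0, 0.178]
force: [0.4, 0.6, -0.9]
width: 38.3
gripper_force: 60.9
```

```bash
python3 -m creep '[{"dx":0,"dy":0,"dz":-0.004,"rx":0,"ry":0,"rz":0,"grip":1},{"dx":0,"dy":0,"dz":-0.004,"rx":0,"ry":0,"rz":0,"grip":1},{"dx":0,"dy":0,"dz":-0.004,"rx":0,"ry":0,"rz":0,"grip":-1},{"dx":0,"dy":0,"dz":-0.004,"rx":0,"ry":0,"rz":0,"grip":-1},{"dx":0,"dy":0,"dz":-0.004,"rx":0,"ry":0,"rz":0,"grip":-1}]' &&
python3 -m creep '[{"dx":0,"dy":0,"dz":0.02,"rx":0,"ry":0,"rz":0,"grip":-1},{"dx":0,"dy":0,"dz":0.12,"rx":0,"ry":0,"rz":0,"grip":-1},{"dx":0,"dy":0,"dz":0.25,"rx":0,"ry":0,"rz":0,"grip":-1},{"dx":-0.02,"dy":0.1,"dz":0.34,"rx":0,"ry":0,"rz":0,"grip":-1},{"dx":-0.05,"dy":0.25,"dz":0.34,"rx":0,"ry":0,"rz":0,"grip":-1}]' &&
python3 -m creep '[{"dx":-0.087,"dy":0.49,"dz":0,"rx":0,"ry":0,"rz":0,"grip":-1},{"dx":-0.087,"dy":0.49,"dz":0,"rx":0,"ry":0,"rz":0,"grip":-1},{"dx":-0.087,"dy":0.49,"dz":0,"rx":0,"ry":0,"rz":0,"grip":-1},{"dx":-0.087,"dy":0.49,"dz":0,"rx":0,"ry":0,"rz":0,"grip":-1},{"dx":-0.087,"dy":0.49,"dz":-0.1,"rx":0,"ry":0,"rz":0,"grip":-1}]' &&
python3 -m creep '[{"dx":0,"dy":0,"dz":0,"rx":0,"ry":0,"rz":0,"grip":-1},{"dx":0,"dy":0,"dz":0,"rx":0,"ry":0,"rz":0,"grip":-1},{"dx":0,"dy":0,"dz":0,"rx":0,"ry":0,"rz":0,"grip":-1},{"dx":0,"dy":0,"dz":0,"rx":0,"ry":0,"rz":0,"grip":-1},{"dx":0,"dy":0,"dz":0,"rx":0,"ry":0,"rz":0,"grip":-1}]'
python3 - <<'E'
from h import *
im=get_image("wrist")
w=get_calibration("wrist");m=cv2.inRange(cv2.cvtColor(im,cv2.COLOR_RGB2HSV),(8,80,60),(25,255,255))
cv2.imwrite("pics/w11.png",im[:,:,::-1]);k=[]
for c in sorted(cv2.findContours(m,0,2)[0],key=cv2.contourArea)[-4:]:
    r=cv2.minAreaRect(c);print(r,plane(w,r[0],76))
E
```

```text
clock: 22.0
eef_pos: [631.3, -234.6, 52.7]
tool_rot: [3.14, 0.001, 0.177]
force: [0.2, -0.3, 0.2]
width: 85.3
gripper_force: 0.0
clock: 22.62
eef_pos: [613.8, -135.3, 192.6]
tool_rot: [3.137, -0.006, 0.173]
force: [0.7, 1.2, -0.4]
width: 85.9
gripper_force: 0.0
clock: 23.25
eef_pos: [579.2, 63.9, 151.6]
tool_rot: [3.14, -0.007, 0.18]
force: [1.3, -1.0, -0.2]
width: 85.4
gripper_force: 0.0
clock: 23.88
eef_pos: [576.8, 61.4, 149.3]
tool_rot: [3.14, 0.0, 0.177]
force: [0.4, 0.6, -0.5]
width: 85.5
gripper_force: 0.0
((19.0, 221.0), (112.0, 38.0), 90.0) [557.  235.2  76. ]
((271.81573486328125, 230.52719116210938), (57.10162353515625, 56.10218048095703), 1.9091525077819824) [580.8  65.1  76. ]
((503.70562744140625, 94.68365478515625), (65.23091888427734, 67.45278930664062), 33.023868560791016) [690.9 -57.5  76. ]
((546.6238403320312, 255.74073791503906), (76.21637725830078, 240.7626953125), 13.182965278625488) [ 596.  -129.3   76. ]
```

```bash
python3 -m creep '[{"dx":0.005,"dy":0.006,"dz":-0.05,"rx":0,"ry":0,"rz":0,"grip":-1},{"dx":0.005,"dy":0.006,"dz":-0.15,"rx":0,"ry":0,"rz":0,"grip":-1},{"dx":0.005,"dy":0.006,"dz":-0.25,"rx":0,"ry":0,"rz":0,"grip":-1},{"dx":0.005,"dy":0.006,"dz":-0.303,"rx":0,"ry":0,"rz":0,"grip":-1},{"dx":0.005,"dy":0.006,"dz":-0.303,"rx":0,"ry":0,"rz":0,"grip":-1}]' &&
python3 -m creep '[{"dx":0,"dy":0,"dz":0,"rx":0,"ry":0,"rz":0,"grip":1},{"dx":0,"dy":0,"dz":0,"rx":0,"ry":0,"rz":0,"grip":1},{"dx":0,"dy":0,"dz":0,"rx":0,"ry":0,"rz":0,"grip":1},{"dx":0,"dy":0,"dz":0,"rx":0,"ry":0,"rz":0,"grip":1},{"dx":0,"dy":0,"dz":0,"rx":0,"ry":0,"rz":0,"grip":1}]'
```

```text
clock: 24.55
eef_pos: [576.5, 63.8, 24.9]
tool_rot: [3.14, 0.006, 0.178]
force: [0.0, 0.1, 0.6]
width: 85.2
gripper_force: 0.0
clock: 25.18
eef_pos: [579.5, 64.3, 28.9]
tool_rot: [3.14, -0.001, 0.177]
force: [-0.7, -0.3, 6.4]
width: 41.5
gripper_force: 60.7
```

```bash
python3 -m creep '[{"dx":0,"dy":0,"dz":0.08,"rx":0,"ry":0,"rz":0,"grip":1},{"dx":0,"dy":0,"dz":0.2,"rx":0,"ry":0,"rz":0,"grip":1},{"dx":0,"dy":0,"dz":0.32,"rx":0,"ry":0,"rz":0,"grip":1},{"dx":-0.01,"dy":-0.08,"dz":0.4,"rx":0,"ry":0,"rz":0,"grip":1},{"dx":-0.03,"dy":-0.2,"dz":0.4,"rx":0,"ry":0,"rz":0,"grip":1}]' &&
python3 -m creep '[{"dx":-0.02,"dy":-0.13,"dz":0,"rx":0,"ry":0,"rz":0,"grip":1},{"dx":-0.04,"dy":-0.26,"dz":0,"rx":0,"ry":0,"rz":0,"grip":1},{"dx":-0.06,"dy":-0.4,"dz":0,"rx":0,"ry":0,"rz":0,"grip":1},{"dx":-0.07,"dy":-0.52,"dz":0,"rx":0,"ry":0,"rz":0,"grip":1},{"dx":-0.08,"dy":-0.592,"dz":0,"rx":0,"ry":0,"rz":0,"grip":1}]' &&
python3 -m creep '[{"dx":0,"dy":0,"dz":0,"rx":0,"ry":0,"rz":0,"grip":1},{"dx":0,"dy":0,"dz":-0.06,"rx":0,"ry":0,"rz":0,"grip":1},{"dx":0,"dy":0,"dz":-0.16,"rx":0,"ry":0,"rz":0,"grip":1},{"dx":0,"dy":0,"dz":-0.25,"rx":0,"ry":0,"rz":0,"grip":1},{"dx":0,"dy":0,"dz":-0.25,"rx":0,"ry":0,"rz":0,"grip":1}]'
python3 - <<'E'
from h import *
im=get_image("wrist");cv2.imwrite("pics/w12.png",im[:,:,::-1]);print(ctrl.read_state()["eef_pos"])
E
```

```text
clock: 25.8
eef_pos: [568.5, -14.8, 190.7]
tool_rot: [3.14, -0.006, 0.181]
force: [-0.0, -1.0, -2.5]
width: 41.9
gripper_force: 60.5
clock: 26.42
eef_pos: [533.1, -256.6, 187.1]
tool_rot: [3.139, 0.003, 0.174]
force: [-0.1, 0.0, -2.2]
width: 41.5
gripper_force: 60.5
clock: 27.05
eef_pos: [532.5, -250.9, 85.4]
tool_rot: [-3.139, 0.006, 0.18]
force: [0.4, 0.8, -0.7]
width: 41.3
gripper_force: 60.4
[ 534.2 -251.3   87.3]
```

View pics/w12.png

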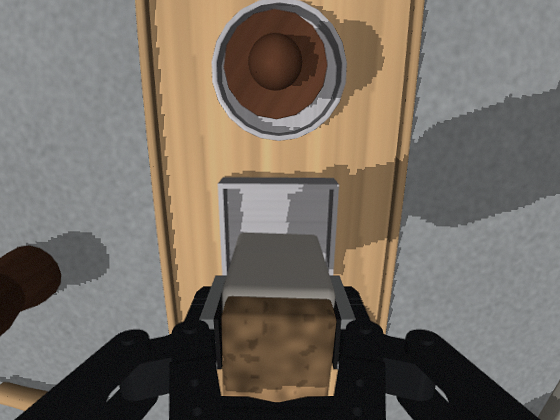

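The mill stands in the round holder (knob at (274,60)). The jar is squared with the square holder (jar columns 222–336, holder 219–338), so I'll lower it.

```bash
python3 -m creep '[{"dx":0.002,"dy":-0.003,"dz":-0.05,"rx":0,"ry":0,"rz":0,"grip":1},{"dx":0.002,"dy":-0.003,"dz":-0.1,"rx":0,"ry":0,"rz":0,"grip":1},{"dx":0.002,"dy":-0.003,"dz":-0.115,"rx":0,"ry":0,"rz":0,"grip":1},{"dx":0.002,"dy":-0.003,"dz":-0.12,"rx":0,"ry":0,"rz":0,"grip":1},{"dx":0.002,"dy":-0.003,"dz":-0.122,"rx":0,"ry":0,"rz":0,"grip":1}]'
```

```text
clock: 27.72
eef_pos: [535.7, -254.0, 39.0]
tool_rot: [3.14, 0.0, 0.178]
force: [0.2, -0.1, -2.5]
width: 41.7
gripper_force: 60.6
```

```bash
python3 -m creep '[{"dx":0,"dy":0,"dz":-0.004,"rx":0,"ry":0,"rz":0,"grip":1},{"dx":0,"dy":0,"dz":-0.004,"rx":0,"ry":0,"rz":0,"grip":1},{"dx":0,"dy":0,"dz":-0.004,"rx":0,"ry":0,"rz":0,"grip":-1},{"dx":0,"dy":0,"dz":-0.004,"rx":0,"ry":0,"rz":0,"grip":-1},{"dx":0,"dy":0,"dz":-0.004,"rx":0,"ry":0,"rz":0,"grip":-1}]' &&
python3 -m creep '[{"dx":0,"dy":0,"dz":0.02,"rx":0,"ry":0,"rz":0,"grip":-1},{"dx":0,"dy":0,"dz":0.12,"rx":0,"ry":0,"rz":0,"grip":-1},{"dx":0,"dy":0,"dz":0.25,"rx":0,"ry":0,"rz":0,"grip":-1},{"dx":0,"dy":0,"dz":0.4,"rx":0,"ry":0,"rz":0,"grip":-1},{"dx":0,"dy":0,"dz":0.5,"rx":0,"ry":0,"rz":0,"grip":-1}]' &&
python3 -m creep '[{"dx":-0.3,"dy":-0.2,"dz":0,"rx":0,"ry":0,"rz":0,"grip":-1},{"dx":-0.3,"dy":-0.2,"dz":0,"rx":0,"ry":0,"rz":0,"grip":-1},{"dx":-0.3,"dy":-0.2,"dz":0,"rx":0,"ry":0,"rz":0,"grip":-1},{"dx":-0.3,"dy":-0.2,"dz":0,"rx":0,"ry":0,"rz":0,"grip":-1},{"dx":-0.3,"dy":-0.2,"dz":0,"rx":0,"ry":0,"rz":0,"grip":-1}]'
python3 - <<'E'
from h import *
import pickle
im=get_image("wrist")
c=get_calibration("wrist");pickle.dump(c,open("w13.pkl","wb"));cv2.imwrite("pics/w13.png",im[:,:,::-1])
E
```

```text
clock: 28.35
eef_pos: [535.4, -254.1, 37.2]
tool_rot: [3.14, 0.001, 0.178]
force: [0.7, 0.6, 0.1]
width: 85.4
gripper_force: 0.0
clock: 28.98
eef_pos: [536.2, -253.9, 240.7]
tool_rot: [3.139, -0.002, 0.178]
force: [0.2, -1.3, 0.9]
width: 85.7
gripper_force: 0.0
clock: 29.6
eef_pos: [416.8, -333.1, 237.7]
tool_rot: [3.14, -0.001, 0.179]
force: [1.1, 0.1, -0.5]
width: 85.1
gripper_force: 0.0
```

View pics/w13.png

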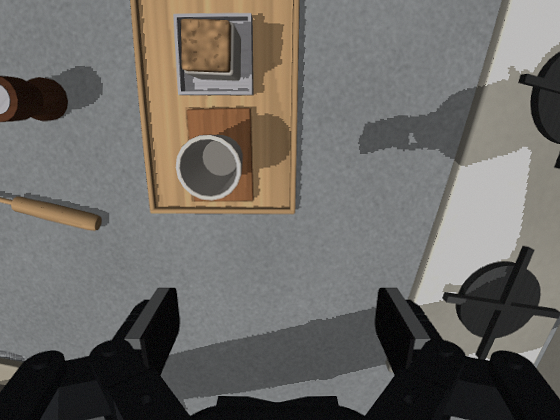

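Everything stands: cup rim centre (209,167), coaster's visible corners (187,107), (253,108) and (252,200), jar lid (205,45), holder rim centre (215,54). One numeric check before handing in.

Run:
```python
from h import *
import pickle
w=pickle.load(open("w13.pkl","rb"))
print("cup",plane(w,(209,167),91)[:2],"coaster",(plane(w,(187,107),19)+plane(w,(252,201),19))[:2]/2)
print("jar",plane(w,(206,45),85)[:2],"holder",plane(w,(215,54),26)[:2])
t=get_calibration("top");im=cv2.imread("pics/t9.png");W=[pickle.load(open(f,"rb")) for f in("w12.pkl",)] if 0 else 0
s=get_image("scene");cv2.imwrite("pics/s14.png",s[:,:,::-1])
im=get_image("top");cv2.imwrite("pics/t14.png",im[:,:,::-1])
a=cv2.resize(s[150:290,130:440],(775,350))[:,:,::-1]
b=cv2.resize(im[130:310,130:460],(440,240))[:,:,::-1]
o=np.zeros((590,775,3),np.uint8);o[:350]=a;o[350:,:440]=b;cv2.imwrite("pics/c14.png",o)
```

```text
cup [ 441.  -271.3] coaster [ 440.8 -269.9]
jar [ 534.5 -255.8] holder [ 535.5 -252.6]
```

View pics/c14.png

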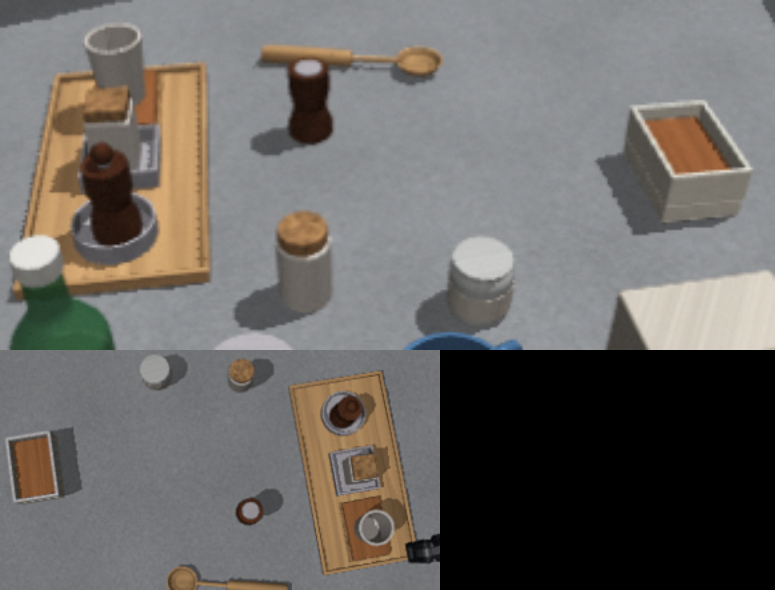

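All items are in place: the mill's lean matches the camera's perspective (jar and cup lean alike), the look-alikes are untouched, and the two coasters are still in the dispenser. Handing in.

```bash
python3 -c "
from cell import ctrl
print(ctrl.finish_job())"
```

```text
the job is handed in; nothing more can be done
None
```

The tray is laid and the job was handed in at about 30 s on the robot's clock; it returned no verdict, but the last pictures put the coaster on the mat, the cup about 1 mm off the coaster's centre and the mill and square jar upright in their holders, with the flat mill and round jar untouched and the other two coasters still in the dispenser.

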